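# Dispense a sweet and present it in the handled dish

### The arm

A 6-joint arm with a two-finger parallel gripper is mounted at the origin on the work surface. World frame = base frame: x ahead of the robot, y to its left, z up, the work surface at z = 0. Lengths are in m, angles in rad, forces in N, time in s.
With the tool pointing down it reaches from about 0.225 to 0.725 m from the base axis. Payload 3.1 kg.
Tool frame: the origin (TCP) lies on the centre line of the jaws, within the pads' length; the fingertips stand 17 mm ahead of it and the grasp point (between the pads) lies 2 mm behind it; z points along the fingers, y is the line along which they close (so a half turn about z gives the same grasp; the last joint's range is limited). The gripper opens to 85 mm and grips with 20 to 120 N. Pads are 22 mm wide; open, the fingers measure 114 mm over their backs; the gripper's body (76 mm by 85 mm) begins 54 mm behind the grasp point. The pads swing forward as they close: fully open they stand 13 mm farther back than shut.
Start: joints at [-1.31, 0.048, 0.099, 1.622, 0, 1.443], TCP at [0.199, -0.486, 0.248] pointing down, gripper open.
Joint ranges: [-2.91, 2.91], [-0.99, 1.94], [-1.21, 1.42], [-2.12, 2.29], [-1.49, 1.47], [-3.14, 3.14]. Speed limits (rad/s): [2.79, 2.79, 3.14, 3.14, 3.14, 3.14].

### API

Orientations are given as a 3x3 rotation matrix whose columns are the frame's x, y, z axes.
In Python, from station import arm gives the robot as it stands. The module is installed in compiled form; this text tells all that it offers.
- The arm moves only by the tool tcp_steps, called in YAML: its name, and indented under it one key for each argument. Schema: {"type":"object","properties":{"motion":{"type":"array","items":{"type":"object","properties":{"sx":{"type":"number"},"sy":{"type":"number"},"sz":{"type":"number"},"turn":{"type":"number"},"jaw":{"type":"number"}},"additionalProperties":false,"required":["jaw"]},"minItems":1,"maxItems":8},"only":{"type":"string"},"quiet":{"type":"boolean"},"lines":{"type":"string"}},"required":["motion"],"additionalProperties":false}. motion is a list of rows, 1 to 8 of them, each an object with the fields sx, sy, sz (the shift in shares of 0.5 m (1.0 is 0.5 m)), turn (a turn about the tool's z in parts of the range, where 1.0 means pi rad), jaw (the opening from 0.0 (shut) to 1.0 (fully open)); a field left out counts as zero (the opening has to be given); each row shifts and turns the commanded pose from where the row before left it, along the tool's axes as they then stand; what a row does not reach is not made up. A row lasts 1/12 s, in which the tool goes at most 0.0417 m and 0.125 rad, less where a joint would pass 70% of its speed; a pose out of reach is approached as far as the arm can. The fingers move at their own pace and stop on an object; the grip force is fixed at half the most. Time passes only in rows, so rows that do not move let the fingers close. The tool returns the time, the measured TCP pose, the force, the opening and the grip force at its end. only (a regular expression) keeps the lines of the reply that match it, lines (a string "A,B") keeps lines A to B, and quiet returns only ok. A shift or turn number past 1, either way, is cut back to 1. Input that does not fit is refused with a message, and nothing moves.
- arm.observe(): the state, without advancing time (a new reading comes with each control period).
- arm.capture(name): name is "scene" or "top" or "wrist"; returns the picture (400x640x3 uint8, red, green, blue); there is no depth.
- arm.camera_model(name): a dict with "intrinsics" (3x3 intrinsics, pixels), "R" (3x3) and "t" (3): a world point X has camera coordinates R X + t. Camera axes: x right, y down, z forward; pixel columns grow to the right and rows downward; lengths in m; the calibration is good to about 2 mm. A picture is of the moment at which its call begins: read the wrist's pose just before it. camera_model takes no time and is no camera call; for the wrist camera it gives the pose at the moment of the call.
- arm.hand_in(): hands the job in; it is judged then, once.
The state is a dict: "clock": time; "q": joint angles; "qvel": joint speeds; "joint_efforts": joint torques, N m; "eef_pos": TCP position; "orientation": TCP orientation; "contact_force": force on the tool from outside, world axes, zero at the start; "ft_torque": the same for the moment, N m; "width": opening from 0.0 (shut) to 1.0 (fully open); "finger_force": force on a finger pad.
Only numpy, scipy, OpenCV 4.12 (cv2) and the standard library are available. Lean on these libraries where they do the work, as an engineer would, in place of code of your own. Each camera call takes 0.05 s, during which the arm holds its last target. There are 200 camera calls.

### The job

Turn the crank on top of the sweet dispenser one full turn clockwise, to its stop, so that the round sweet rolls down the chute into the dish. Once it lies still in the middle, lift the dish straight up by the bar of its bail handle, about 10 cm clear of the counter, and then turn it in the air a quarter turn (either way) until the bar is in line with the chute, keeping the dish level and the sweet in its middle all the while. Finish holding the dish like that, still and level in the gripper, and leave the jar, the tumbler and the lemon bowl alone.

Things in the scene. Friction and masses are not known exactly. Their poses are not given: they have to be found in the camera images.
- dispenser: Sweet dispenser, fixed: grey round column 110 mm across (foot 120 mm) with a clear band full of sweets, 187 mm high to its steel cap, crank on top. Origin: centre of its underside, on the crank's vertical axis; z up; x is the level direction in which its straight steel chute points.
- chute_lip (a point): Lower end of the chute's floor, 157 mm from the dispenser's axis, 58 mm above the counter. The chute is 44 mm wide, slopes at 15 degrees, side walls 22 mm high. A gate plate across it holds one sweet back; the crank draws the gate down and only in the last tenth of the full turn is it flush, so that the sweet rolls off.
- crank (a joint): Crank on the dispenser's vertical axis. Value in rad: 0 at the start, growing clockwise seen from above, stop at 6.28 (one full turn). Stays where it is left; takes 1 to 2 N at the knob. At 0 its arm points away from the chute (dispenser -x).
- crank_knob (a point): Middle of the crank's knob: upright dark wooden cylinder 22 mm across, 38 mm high, 55 mm from the crank's axis, its middle 223 mm above the counter. It spins freely on its pin, so it can be gripped from above and led round the circle without turning the hand. Its lower end is 4 mm clear of the crank arm.
- dish: Loose turned wooden dish, 144 mm across, rim 42 mm high, about 0.3 kg, on the counter below the chute's lip. Inside: a shallow cone (16 degrees, lowest in the middle, 5 mm above the underside) out to 55 mm, then a steeper rim. Origin: centre of its underside, z up. A bail handle (two wires, 140 mm apart) arches over it in its y-z plane, roughly square to the chute at the start. Unseen while held.
- dish_handle (a point): Middle of the handle's straight wooden bar, over the dish's centre, 112 mm above its underside. The bar runs along the dish's y, 76 mm long, 16 by 16 mm in section: grip it from above, fingers closing along the dish's x. Only the bar's line counts, either way round.
- ball_center (a point): Centre of the sweet, a loose hard cream-coloured ball 30 mm across, 20 g. Starts on the chute against the gate, about 101 mm from the dispenser's axis. At rest in the middle of the dish its centre is about 20 mm above the dish's underside; it settles there within about 2 s of release.
- jar: Bystander: dark red lidded ceramic jar, 108 mm across, 125 mm high. Origin: centre of its underside.
- tumbler: Bystander: orange tumbler, 80 mm across, 120 mm high. Origin: centre of its underside.
- lemon_bowl: Bystander: blue bowl of lemons, 170 mm across, about 90 mm high. Origin: centre of its underside.

How it is judged:
On the way, in this order (a step that is already met when the one before it is completed fails the run):
1. the crank has been turned its full turn and the sweet lies still in the middle of the dish, which still stands on the counter (value of joint crank above 5.95 rad and horizontal distance between ball_center and dish below 0.012 m and z of ball_center in the frame of dish between 0.012 and 0.032 m and height (world z) of dish below 0.02 m and linear speed of ball below 0.05 m/s), for 0.2 s.
2. the dish is lifted clear of the counter, not yet turned, with the sweet in its middle (height (world z) of dish above 0.05 m and angle between the y axis of dish and the x axis of dispenser, either way round above 1 rad and horizontal distance between ball_center and dish below 0.012 m and z of ball_center in the frame of dish between 0.012 and 0.032 m), for 0.1 s.
At the end, for the whole second after the job is handed in: The fingers hold the dish still, underside over 60 mm above the counter, touching nothing else, level within 0.10 rad, bar within 0.15 rad of the chute's line, the sweet within 12 mm of its middle; crank above 5.7 rad; bystanders within 30 mm of their starts (height (world z) of dish above 0.06 m and angle between dish's own z axis and vertical below 0.1 rad and angle between the y axis of dish and the x axis of dispenser, either way round below 0.15 rad and horizontal distance between ball_center and dish below 0.012 m and z of ball_center in the frame of dish between 0.012 and 0.032 m and contact force between dish and the fingers above 1 N and contact force between dish and dispenser below 0.1 N and contact force between dish and jar below 0.1 N and contact force between dish and tumbler below 0.1 N and contact force between dish and lemon_bowl below 0.1 N and linear speed of dish below 0.03 m/s and angular speed of dish below 0.15 rad/s and value of joint crank above 5.7 rad and distance of each of jar, tumbler, lemon_bowl from where it was at the start of the episode below 0.03 m); the arm keeps its last pose, push and grip.
It fails at once if the sweet strays more than 30 mm from the dish's middle while the dish is off the counter (height (world z) of dish above 0.03 m and distance between ball_center and dish above 0.04 m).
It fails at once if the dish is tipped by more than 0.25 rad (angle between dish's own z axis and vertical above 0.25 rad).
It fails at once if the jar is disturbed (distance of jar from where it was at the start of the episode above 0.03 m or angle between jar's own z axis and vertical above 0.3 rad).
It fails at once if the tumbler is disturbed (distance of tumbler from where it was at the start of the episode above 0.03 m or angle between tumbler's own z axis and vertical above 0.3 rad).
It fails at once if the lemon bowl is disturbed (distance of lemon_bowl from where it was at the start of the episode above 0.03 m or angle between lemon_bowl's own z axis and vertical above 0.3 rad).
It also fails if it takes over 64 s, if anything falls off the work surface, if the arm or the gripper's body presses on something with over 40 N, if the wrist force passes 120 N, or if a joint passes its speed limit or range.

## Working session

There is one attempt and no reset: what is moved stays moved. The work goes in short steps, Python scripts to look and compute and a tool call to move; the robot and the scene stay as the last step left them, time stands still between calls to the robot, and variables do not carry over. Pictures are saved under pics/ and viewed, at most 10 in all, crops included, and the job is handed in when it is done.

```bash
mkdir -p pics; python3 - <<'E'
from station import arm
import cv2,numpy as np
s=arm.observe();print(s['clock'],s['eef_pos'],s['orientation'])
for n in ("scene","top"):
    im=arm.capture(n);cv2.imwrite(f"pics/{n}0.png",im[:,:,::-1])
    m=arm.camera_model(n);print(n,m)
E
```

```text
0.0 [ 0.19887014 -0.48526149  0.2471428 ] [[ 9.25362431e-01  3.79083149e-01 -5.80766450e-04]
 [ 3.79083475e-01 -9.25359840e-01  2.21050523e-03]
 [ 3.00547336e-04 -2.26567746e-03 -9.99997388e-01]]
scene {'intrinsics': array([[419.8497743 ,   0.        , 318.34988298],
       [  0.        , 419.8497743 , 203.01559319],
       [  0.        ,   0.        ,   1.        ]]), 'R': array([[ 0.32252253,  0.94653352,  0.00731503],
       [ 0.77649704, -0.26014885, -0.57391194],
       [-0.5413239 ,  0.19077963, -0.81888435]]), 't': array([-0.10857693, -0.28659585,  1.80635202])}
top {'intrinsics': array([[387.70136259,   0.        , 318.1284124 ],
       [  0.        , 387.70136259, 199.32316822],
       [  0.        ,   0.        ,   1.        ]]), 'R': array([[-0.01431607, -0.9998939 ,  0.00268925],
       [-0.99621669,  0.01403275, -0.0857635 ],
       [ 0.08571667, -0.00390687, -0.99631189]]), 't': array([-0.0411677 ,  0.51418607,  1.19290397])}
```

View pics/top0.png

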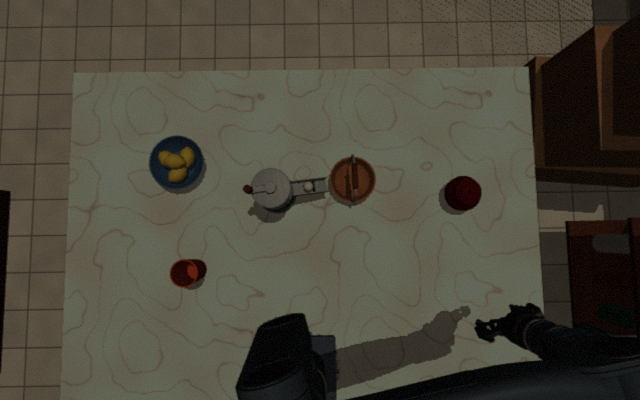

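View pics/scene0.png

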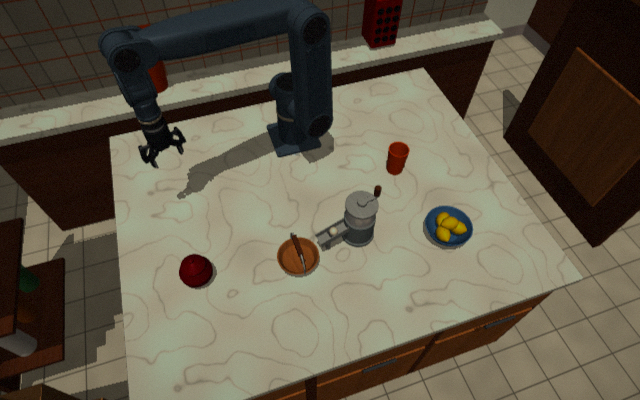

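Top view: the dispenser cap is at about (272,188) and its knob at (248,189). The chute runs right to a dish at (352,181), with the bar near column 352. Jar (462,193), tumbler (188,273) and lemon bowl (176,162) are clear of them. I'll segment and magnify next.

```bash
cat > h.py <<'E'
import numpy as np,cv2
from station import arm
def ray(n,u,v,z,m=None):
    m=m or arm.camera_model(n);R=m['R'];c=-R.T@m['t']
    d=R.T@np.linalg.inv(m['intrinsics'])@[u,v,1.]
    return c+d*(z-c[2])/d[2]
def tri(a,b):
    A=np.zeros((3,3));B=np.zeros(3)
    for n,u,v in(a,b):
        m=arm.camera_model(n);R=m['R'];c=-R.T@m['t'];d=R.T@np.linalg.inv(m['intrinsics'])@[u,v,1.];d/=np.linalg.norm(d)
        P=np.eye(3)-np.outer(d,d);A+=P;B+=P@c
    return np.linalg.solve(A,B)
def blobs(im,lo,hi,amin=15):
    h=cv2.cvtColor(im,cv2.COLOR_RGB2HSV);m=cv2.inRange(h,lo,hi)
    n,l,s,c=cv2.connectedComponentsWithStats(m)
    return [(s[i].tolist(),c[i].round(1).tolist()) for i in range(1,n) if s[i,4]>amin]
E
python3 - <<'E'
from h import *
t=cv2.imread('pics/top0.png');s=cv2.imread('pics/scene0.png')
a=cv2.resize(t[140:220,235:395],None,fx=5,fy=5,interpolation=cv2.INTER_CUBIC)[:, :800]
b=cv2.resize(s[175:285,265:395],None,fx=5,fy=5,interpolation=cv2.INTER_CUBIC)
a=cv2.convertScaleAbs(a,alpha=1.8);b=cv2.convertScaleAbs(b,alpha=1.8)
cv2.imwrite('pics/tz.png',a);cv2.imwrite('pics/sz.png',b)
for n,i in(('top',t),('scene',s)):
    r=i[:,:,::-1].copy();
    print(n,'brown',blobs(r,(3,90,40),(16,255,255),60))
    print('darkred',blobs(r,(0,90,15),(8,255,120),15))
E
```

```text
top brown [([594, 24, 27, 126, 956], [601.8, 66.1]), ([534, 55, 21, 21, 157], [540.2, 62.3]), ([534, 125, 9, 33, 97], [537.3, 138.8]), ([329, 157, 26, 46, 702], [341.5, 180.0]), ([354, 157, 22, 46, 540], [363.7, 180.9]), ([170, 259, 28, 29, 306], [186.4, 272.3])]
darkred [([352, 161, 7, 12, 31], [354.6, 167.4]), ([352, 174, 6, 13, 31], [354.8, 179.7]), ([446, 176, 35, 35, 541], [463.7, 192.0]), ([244, 187, 8, 6, 18], [247.8, 189.4]), ([632, 218, 8, 23, 85], [636.3, 228.9]), ([567, 220, 61, 59, 706], [589.4, 238.1]), ([633, 240, 7, 22, 55], [636.7, 250.7]), ([593, 253, 8, 7, 18], [597.3, 255.9]), ([593, 253, 21, 18, 91], [603.2, 262.9]), ([610, 256, 6, 10, 19], [612.8, 260.3]), ([170, 259, 36, 29, 717], [186.6, 272.2]), ([571, 260, 8, 7, 19], [574.3, 262.5]), ([572, 281, 11, 7, 25], [577.3, 284.9]), ([574, 285, 21, 21, 104], [585.5, 296.0]), ([602, 290, 9, 13, 30], [607.0, 295.6]), ([615, 291, 6, 6, 17], [617.2, 293.4]), ([597, 294, 9, 8, 23], [600.3, 297.8]), ([577, 304, 17, 18, 101], [584.9, 312.6]), ([601, 322, 18, 11, 43], [609.3, 326.7])]
scene brown [([0, 0, 228, 101, 1752], [79
[... 2890 characters left out ...]
47, 303, 7, 7, 16], [50.4, 306.1]), ([31, 307, 16, 10, 39], [39.2, 311.4]), ([6, 309, 12, 10, 27], [10.6, 313.0]), ([44, 309, 7, 11, 22], [48.4, 313.5]), ([52, 308, 13, 15, 47], [59.2, 313.6]), ([38, 314, 9, 10, 24], [43.2, 318.9]), ([47, 315, 13, 15, 53], [54.5, 321.5]), ([10, 320, 35, 32, 183], [30.9, 331.3]), ([37, 323, 17, 25, 105], [45.9, 334.1]), ([57, 326, 7, 10, 18], [60.1, 330.4]), ([54, 335, 9, 8, 25], [58.4, 338.9]), ([0, 350, 10, 7, 20], [5.2, 352.8]), ([0, 355, 18, 10, 50], [7.2, 359.0]), ([3, 363, 7, 7, 17], [5.4, 366.9]), ([7, 372, 15, 8, 35], [12.6, 374.6]), ([305, 378, 12, 11, 39], [311.3, 382.2]), ([0, 388, 8, 4, 16], [3.8, 389.2]), ([306, 388, 11, 12, 43], [311.6, 394.1])]
```

View pics/tz.png

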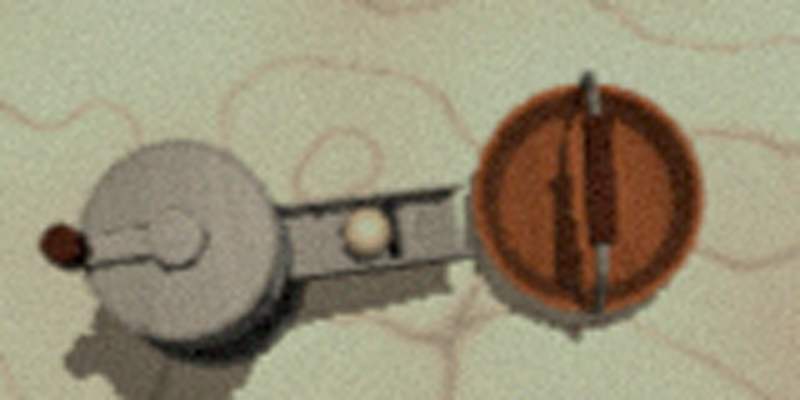

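View pics/sz.png

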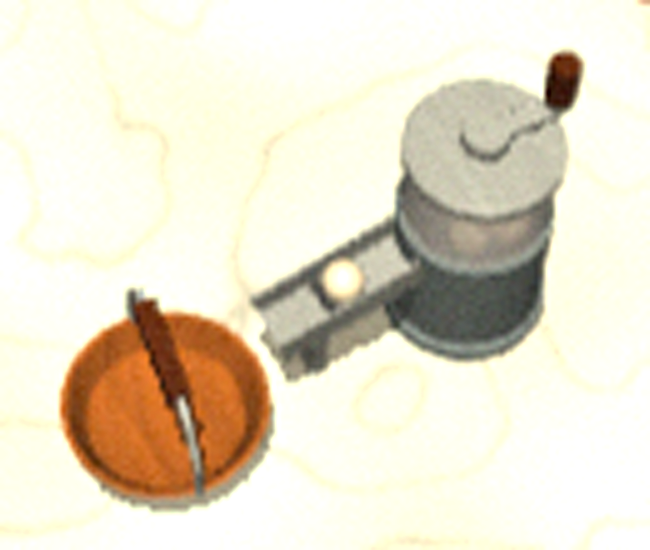

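Both zooms show the crank knob pointing away from the chute, the ball on the chute, and the dish just past the lip. The bar is at about (600,180) in the top zoom and (163,348) in the scene zoom.

```bash
python3 - <<'E'
from h import *
T=lambda x,y:((x+.5)/5-.5+235,(y+.5)/5-.5+140)
S=lambda x,y:((x+.5)/5-.5+265,(y+.5)/5-.5+175)
P={}
for n,t,s,z in(('cap',(181,241),(484,148),.187),('knob',(64,246),(564,80),.223),('ball',(368,232),(342,280),None),('rim',(588,199),(167,407),.042),('bar',(600,180),(162,350),.112)):
    tt=T(*t);ss=S(*s)
    print(n,'tri',tri(('top',*tt),('scene',*ss)).round(4), *( [ray('top',*tt,z).round(4),ray('scene',*ss,z).round(4)] if z else []))
a=ray('top',*T(597,117),.12);b=ray('top',*T(601,244),.12);print('bar',a,b)
print('knob top', ray('top',*T(62,246),.242))
for n,u,v,z in(('jar',463,193,.1),('tumb',182,272,.12),('bowl',176,162,.06)):print(n,ray('top',u,v,z).round(3))
m=arm.camera_model('wrist');o=arm.observe();print(o['orientation'].T@(-m['R'].T@m['t']-o['eef_pos']), m['R']@o['orientation'],m['intrinsics'][0,0])
E
```

```text
cap tri [0.5336 0.0814 0.1788] [0.5326 0.0801 0.187 ] [0.5387 0.0788 0.187 ]
knob tri [0.5266 0.137  0.2215] [0.5265 0.1371 0.223 ] [0.5275 0.1359 0.223 ]
ball tri [ 0.5481 -0.0195  0.0868]
rim tri [ 0.574  -0.1554  0.0308] [ 0.5723 -0.1548  0.042 ] [ 0.5799 -0.1563  0.042 ]
bar tri [ 0.574  -0.1556  0.1104] [ 0.5738 -0.1555  0.112 ] [ 0.5749 -0.1558  0.112 ]
bar [ 0.60955419 -0.15378764  0.12      ] [ 0.53530277 -0.1544468   0.12      ]
knob top [0.52434582 0.13475832 0.242     ]
jar [ 0.52  -0.474  0.1  ]
tumb [0.304 0.34  0.12 ]
bowl [0.631 0.385 0.06 ]
[ 0.06802377 -0.00051714 -0.12427066] [[-4.05625421e-04  9.99999812e-01 -4.59677182e-04]
 [-9.64381967e-01 -5.12768555e-04 -2.64513059e-01]
 [-2.64513245e-01  3.36011164e-04  9.64381994e-01]] 280.4505941124725
```

The manual's scale: shifts go in shares of 0.5 m and turns go in shares of pi rad. Converting my numbers, -0.012 m / 0.5 = -0.024, -0.12 rad / 3.1416 = -0.0382.

tcp_steps:
  motion:
    - {"sz": -0.024, "turn": -0.0382, "jaw": 1}
    - {"sz": -0.024, "turn": -0.0382, "jaw": 1}
    - {"sz": -0.024, "turn": -0.0382, "jaw": 1}
    - {"sz": -0.024, "turn": -0.0382, "jaw": 1}
    - {"sz": -0.024, "turn": -0.0382, "jaw": 1}
    - {"sz": -0.024, "turn": -0.0382, "jaw": 1}
    - {"sz": -0.024, "turn": -0.0382, "jaw": 1}
    - {"sz": -0.024, "turn": -0.0382, "jaw": 1}

```text
clock: 0.77
eef_pos: [0.1989, -0.4856, 0.3442]
orientation: [[0.214, 0.977, -0.0], [0.977, -0.214, 0.001], [0.001, -0.001, -1.0]]
contact_force: [0.2, -0.1, 0.3]
width: 1.002
finger_force: 0.0
```

Converted, -0.12 rad / 3.1416 = -0.0382.

tcp_steps:
  motion:
    - {"turn": -0.0382, "jaw": 1}
    - {"turn": -0.0382, "jaw": 1}
    - {"turn": -0.0382, "jaw": 1}
    - {"turn": -0.0382, "jaw": 1}
    - {"turn": -0.0382, "jaw": 1}
    - {"turn": -0.0382, "jaw": 1}
    - {"turn": -0.0382, "jaw": 1}
    - {"turn": -0.0382, "jaw": 1}

```text
clock: 1.43
eef_pos: [0.1989, -0.4856, 0.3436]
orientation: [[-0.677, 0.736, -0.0], [0.736, 0.677, 0.001], [0.001, 0.001, -1.0]]
contact_force: [-0.2, 0.0, 0.2]
width: 1.0
finger_force: 0.0
```

tcp_steps:
  motion:
    - {"turn": -0.0382, "jaw": 1}
    - {"turn": -0.0382, "jaw": 1}
    - {"turn": -0.0382, "jaw": 1}
    - {"turn": -0.0382, "jaw": 1}
    - {"turn": -0.0382, "jaw": 1}
    - {"turn": -0.0382, "jaw": 1}
    - {"turn": -0.036, "jaw": 1}
    - {"jaw": 1}

```text
clock: 2.1
eef_pos: [0.199, -0.4856, 0.3437]
orientation: [[-1.0, -0.002, -0.0], [-0.002, 1.0, 0.001], [0.0, 0.001, -1.0]]
contact_force: [-0.2, -0.3, 0.8]
width: 1.002
finger_force: 0.0
```

Converted, 0.036 m / 0.5 = 0.072, -0.018 m / 0.5 = -0.036.

tcp_steps:
  motion:
    - {"sx": -0.036, "sy": 0.072, "jaw": 1}
    - {"sx": -0.036, "sy": 0.072, "jaw": 1}
    - {"sx": -0.036, "sy": 0.072, "jaw": 1}
    - {"sx": -0.036, "sy": 0.072, "jaw": 1}
    - {"sx": -0.036, "sy": 0.072, "jaw": 1}
    - {"sx": -0.036, "sy": 0.072, "jaw": 1}
    - {"sx": -0.036, "sy": 0.072, "jaw": 1}
    - {"sx": -0.036, "sy": 0.072, "jaw": 1}

```text
clock: 2.77
eef_pos: [0.3432, -0.1959, 0.3441]
orientation: [[-1.0, 0.004, 0.0], [0.004, 1.0, -0.0], [-0.0, -0.0, -1.0]]
contact_force: [1.6, -0.7, 0.0]
width: 1.004
finger_force: 0.0
```

tcp_steps:
  motion:
    - {"sx": -0.036, "sy": 0.072, "jaw": 1}
    - {"sx": -0.036, "sy": 0.072, "jaw": 1}
    - {"sx": -0.036, "sy": 0.072, "jaw": 1}
    - {"sx": -0.036, "sy": 0.072, "jaw": 1}
    - {"sx": -0.036, "sy": 0.072, "jaw": 1}
    - {"sx": -0.036, "sy": 0.072, "jaw": 1}
    - {"sx": -0.036, "sy": 0.072, "jaw": 1}
    - {"jaw": 1}

```text
clock: 3.43
eef_pos: [0.4706, 0.0601, 0.3425]
orientation: [[-1.0, -0.005, -0.001], [-0.005, 1.0, 0.004], [0.001, 0.004, -1.0]]
contact_force: [-0.4, -1.0, 0.0]
width: 1.001
finger_force: 0.0
```

```bash
python3 - <<'E'
from h import *
m=arm.camera_model('wrist');im=arm.capture('wrist')
import pickle;pickle.dump(m,open('w1.pkl','wb'))
cv2.imwrite('pics/w1.png',cv2.convertScaleAbs(im[:,:,::-1],alpha=1.6))
E
```

```text
(no output)
```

View pics/w1.png

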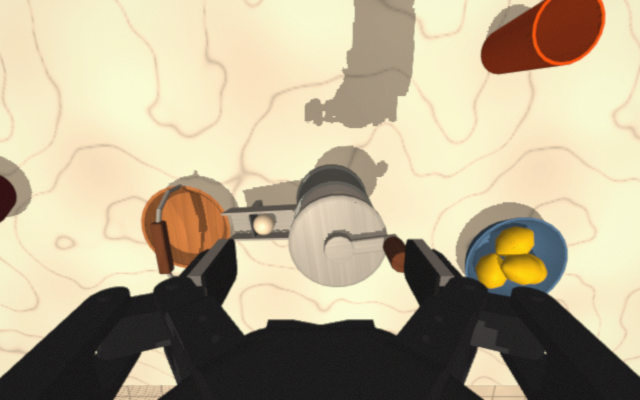

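The wrist view shows the cap disc at (337,240) with radius about 48, the hub at (340,244), the ball at (263,223), and the chute walls along rows 208–238. The knob is at about (396,254), partly behind a finger.

```bash
python3 - <<'E'
from h import *
import pickle;m=pickle.load(open('w1.pkl','rb'))
c=ray('w',337,240.5,.187,m);b=ray('w',263,223,.083,m);print(c,b,ray('w',340,244,.2,m))
d=(b-c)[:2];print(np.linalg.norm(d),np.degrees(np.arctan2(d[1],d[0])))
for p in((225,210.5),(290,206)):print('upper wall outer',ray('w',*p,.08,m))
print('bar ends',ray('w',159,225,.12,m),ray('w',166,270,.12,m),arm.observe()['eef_pos'])
E
```

```text
[0.5312019  0.07999569 0.187     ] [ 0.55089597 -0.02103536  0.083     ] [0.52924731 0.08226661 0.2       ]
0.10293264133202189 -78.96960754524858
upper wall outer [ 0.53294197 -0.07575173  0.08      ]
upper wall outer [0.52576871 0.01855791 0.08      ]
bar ends [ 0.54009699 -0.15019968  0.12      ] [ 0.60629431 -0.15023444  0.12      ] [0.46939669 0.05735042 0.34290778]
```

Converted, 0.026 m / 0.5 = 0.052, 0.025 m / 0.5 = 0.05.

tcp_steps:
  motion:
    - {"sx": -0.037, "sy": 0.052, "jaw": 1}
    - {"sx": -0.037, "sy": 0.052, "jaw": 1}
    - {"sx": -0.037, "sy": 0.052, "jaw": 1}
    - {"sz": 0.05, "jaw": 1}
    - {"sz": 0.05, "jaw": 1}
    - {"sz": 0.05, "jaw": 1}
    - {"sz": 0.04, "jaw": 1}
    - {"jaw": 1}

```text
clock: 4.15
eef_pos: [0.5215, 0.1306, 0.2436]
orientation: [[-1.0, 0.003, -0.01], [0.003, 1.0, -0.002], [0.01, -0.002, -1.0]]
contact_force: [0.6, -0.3, -0.8]
width: 1.001
finger_force: 0.0
```

Converted, 0.014 m / 0.5 = 0.028, 0.004 m / 0.5 = 0.008.

tcp_steps:
  motion:
    - {"sx": -0.004, "sy": 0.008, "sz": 0.028, "jaw": 1}
    - {"jaw": 1}
    - {"jaw": 0.1}
    - {"jaw": 0.1}
    - {"jaw": 0.1}
    - {"jaw": 0.1}
    - {"jaw": 0.1}
    - {"jaw": 0.1}

```text
clock: 4.82
eef_pos: [0.5269, 0.1353, 0.2367]
orientation: [[-1.0, 0.0, 0.002], [0.0, 1.0, -0.002], [-0.002, -0.002, -1.0]]
contact_force: [0.6, -3.2, 0.7]
width: 0.232
finger_force: 58.6
```

tcp_steps:
  motion:
    - {"jaw": 0.1}
    - {"jaw": 0.1}
    - {"jaw": 0.1}
    - {"jaw": 0.1}

```text
clock: 5.15
eef_pos: [0.5269, 0.1353, 0.2365]
orientation: [[-1.0, 0.0, 0.002], [0.0, 1.0, -0.002], [-0.002, -0.002, -1.0]]
contact_force: [0.3, -4.6, 5.2]
width: 0.23
finger_force: 58.8
```

```bash
python3 -c "
import numpy as np
f=np.radians(99-15*np.arange(25));p=.055*np.c_[-np.cos(f),np.sin(f)]
print(np.diff(p,axis=0).round(4).tolist())"
```

```text
[[-0.0144, 0.0004], [-0.014, -0.0034], [-0.0126, -0.0069], [-0.0104, -0.0099], [-0.0075, -0.0122], [-0.0041, -0.0138], [-0.0004, -0.0144], [0.0034, -0.014], [0.0069, -0.0126], [0.0099, -0.0104], [0.0122, -0.0075], [0.0138, -0.0041], [0.0144, -0.0004], [0.014, 0.0034], [0.0126, 0.0069], [0.0104, 0.0099], [0.0075, 0.0122], [0.0041, 0.0138], [0.0004, 0.0144], [-0.0034, 0.014], [-0.0069, 0.0126], [-0.0099, 0.0104], [-0.0122, 0.0075], [-0.0138, 0.0041]]
```

Converted, -0.0144 m / 0.5 = -0.0288, -0.014 m / 0.5 = -0.028.

tcp_steps:
  motion:
    - {"sx": -0.0288, "sy": 0.0008, "jaw": 0.1}
    - {"sx": -0.028, "sy": -0.0068, "jaw": 0.1}
    - {"sx": -0.0252, "sy": -0.0138, "jaw": 0.1}
    - {"sx": -0.0208, "sy": -0.0198, "jaw": 0.1}
    - {"sx": -0.015, "sy": -0.0244, "jaw": 0.1}
    - {"sx": -0.0082, "sy": -0.0276, "jaw": 0.1}
    - {"jaw": 0.1}
    - {"jaw": 0.1}

```text
clock: 5.82
eef_pos: [0.589, 0.0901, 0.2365]
orientation: [[-1.0, 0.001, -0.0], [0.001, 1.0, 0.001], [0.0, 0.001, -1.0]]
contact_force: [-2.3, -1.9, 6.7]
width: 0.236
finger_force: 59.4
```

Converted, -0.0144 m / 0.5 = -0.0288, -0.014 m / 0.5 = -0.028.

tcp_steps:
  motion:
    - {"sx": -0.0008, "sy": -0.0288, "jaw": 0.1}
    - {"sx": 0.0068, "sy": -0.028, "jaw": 0.1}
    - {"sx": 0.0138, "sy": -0.0252, "jaw": 0.1}
    - {"sx": 0.0198, "sy": -0.0208, "jaw": 0.1}
    - {"sx": 0.0244, "sy": -0.015, "jaw": 0.1}
    - {"sx": 0.0276, "sy": -0.0082, "jaw": 0.1}
    - {"jaw": 0.1}
    - {"jaw": 0.1}

```text
clock: 6.48
eef_pos: [0.5439, 0.0266, 0.2367]
orientation: [[-1.0, 0.001, 0.003], [0.001, 1.0, -0.002], [-0.003, -0.002, -1.0]]
contact_force: [-0.1, -5.2, 7.0]
width: 0.233
finger_force: 59.4
```

tcp_steps:
  motion:
    - {"sx": 0.0288, "sy": -0.0008, "jaw": 0.1}
    - {"sx": 0.028, "sy": 0.0068, "jaw": 0.1}
    - {"sx": 0.0252, "sy": 0.0138, "jaw": 0.1}
    - {"sx": 0.0208, "sy": 0.0198, "jaw": 0.1}
    - {"sx": 0.015, "sy": 0.0244, "jaw": 0.1}
    - {"sx": 0.0082, "sy": 0.0276, "jaw": 0.1}
    - {"jaw": 0.1}
    - {"jaw": 0.1}

```text
clock: 7.15
eef_pos: [0.4799, 0.0756, 0.2365]
orientation: [[-1.0, -0.003, -0.0], [-0.003, 1.0, 0.004], [0.0, 0.004, -1.0]]
contact_force: [-5.3, 2.0, 8.2]
width: 0.233
finger_force: 59.5
```

Converted, 0.0144 m / 0.5 = 0.0288, 0.014 m / 0.5 = 0.028.

tcp_steps:
  motion:
    - {"sx": 0.0008, "sy": 0.0288, "jaw": 0.1}
    - {"sx": -0.0068, "sy": 0.028, "jaw": 0.1}
    - {"sx": -0.0138, "sy": 0.0252, "jaw": 0.1}
    - {"sx": -0.0198, "sy": 0.0208, "jaw": 0.1}
    - {"sx": -0.0244, "sy": 0.015, "jaw": 0.1}
    - {"sx": -0.0276, "sy": 0.0082, "jaw": 0.1}
    - {"sx": -0.008, "jaw": 0.1}
    - {"jaw": 0.1}

```text
clock: 7.82
eef_pos: [0.5273, 0.1355, 0.2363]
orientation: [[-1.0, -0.001, -0.008], [-0.001, 1.0, -0.003], [0.008, -0.003, -1.0]]
contact_force: [-10.6, -5.7, 11.8]
width: 0.232
finger_force: 60.1
```

```bash
python3 - <<'E'
from h import *
im=arm.capture('top');r=cv2.resize(im[140:220,235:395],None,fx=5,fy=5,interpolation=cv2.INTER_CUBIC)
cv2.imwrite('pics/t2.png',cv2.convertScaleAbs(r[:,:,::-1],alpha=1.8))
E
```

```text
(no output)
```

View pics/t2.png

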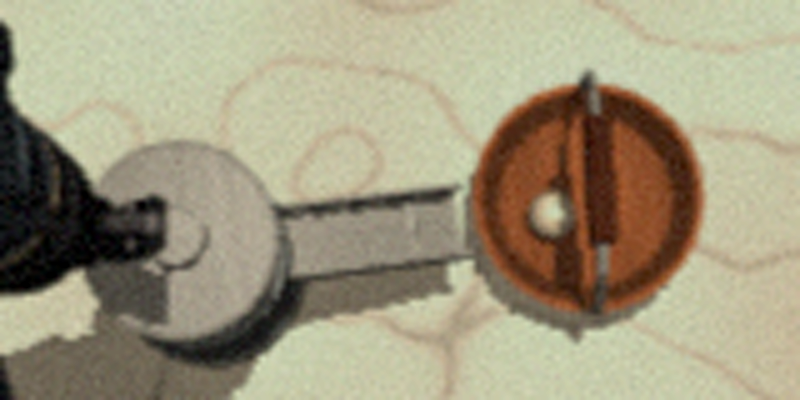

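The ball is already in the dish at (550,213), and the crank is at its stop. I'll release and rise, then move over the dish.

Converted, -0.03 m / 0.5 = -0.06, 0.003 m / 0.5 = 0.006.

tcp_steps:
  motion:
    - {"sx": 0.006, "jaw": 0.1}
    - {"jaw": 1}
    - {"jaw": 1}
    - {"jaw": 1}
    - {"jaw": 1}
    - {"sz": -0.06, "jaw": 1}
    - {"sz": -0.06, "jaw": 1}
    - {"sz": -0.06, "jaw": 1}

```text
clock: 8.53
eef_pos: [0.5265, 0.1367, 0.3245]
orientation: [[-1.0, -0.001, -0.004], [-0.001, 1.0, 0.0], [0.004, 0.0, -1.0]]
contact_force: [0.5, 0.7, 1.0]
width: 0.998
finger_force: 0.0
```

tcp_steps:
  motion:
    - {"sy": -0.072, "jaw": 1}
    - {"sy": -0.072, "jaw": 1}
    - {"sy": -0.072, "jaw": 1}
    - {"sy": -0.072, "jaw": 1}
    - {"sy": -0.072, "jaw": 1}
    - {"sy": -0.072, "jaw": 1}
    - {"jaw": 1}
    - {"jaw": 1}

```text
clock: 9.2
eef_pos: [0.5274, -0.0812, 0.3243]
orientation: [[-1.0, 0.004, -0.001], [0.004, 1.0, 0.001], [0.001, 0.001, -1.0]]
contact_force: [0.5, -0.4, -0.5]
width: 1.002
finger_force: 0.0
```

```bash
python3 - <<'E'
from h import *
m=arm.camera_model('wrist');im=arm.capture('wrist')
import pickle;pickle.dump(m,open('w2.pkl','wb'))
cv2.imwrite('pics/w2.png',cv2.convertScaleAbs(im[:,:,::-1],alpha=1.6))
E
```

```text
(no output)
```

View pics/w2.png

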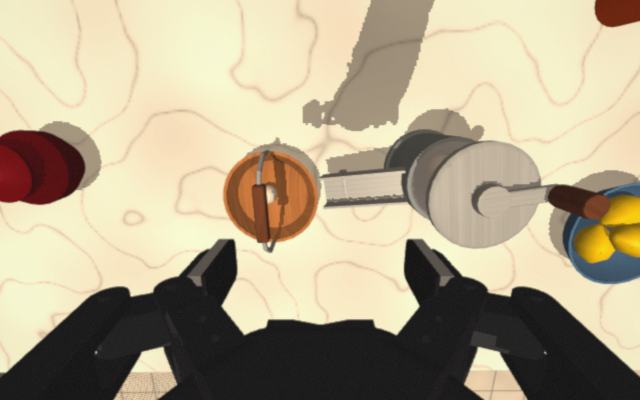

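The ball sits near the dish's middle at (270,194). The bar runs (260,185)–(264,240), the rim centre is near (271,196), and the chute walls run (324,176)–(403,170) and (325,206)–(410,200).

```bash
python3 - <<'E'
from h import *
import pickle;m=pickle.load(open('w2.pkl','rb'))
a=ray('w',260.5,185,.12,m);b=ray('w',264.5,240,.12,m);print('bar',a,b,(a+b)/2,np.degrees(np.arctan2(*(b-a)[1::-1])))
print('rim',ray('w',271,196,.042,m),'ball',ray('w',270,194,.02,m))
g=lambda p,q:(ray('w',*p,.076,m)-ray('w',*q,.09,m))
for p,q in(((324,176),(403,170)),((325,206),(410,200))):
    d=g(p,q);print('wall',np.degrees(np.arctan2(d[1],d[0])))
c=ray('w',485,194,.187,m);h=ray('w',495,200,.2,m);print(c,h)
s=arm.observe();print(s['eef_pos'],s['orientation'])
E
```

```text
bar [ 0.5375558  -0.15192659  0.12      ] [ 0.60916159 -0.15113185  0.12      ] [ 0.5733587  -0.15152922  0.12      ] 0.6358870881486015
rim [ 0.57258516 -0.15417907  0.042     ] ball [ 0.57529989 -0.1595981   0.02      ]
wall -84.25961630031556
wall -83.80201610076249
[0.53189333 0.07899813 0.187     ] [0.53417994 0.08119303 0.2       ]
[ 0.52741047 -0.07991699  0.32464184] [[-9.99998560e-01  1.37991567e-03 -9.87417917e-04]
 [ 1.37839634e-03  9.99997868e-01  1.53771414e-03]
 [ 9.89537728e-04  1.53635088e-03 -9.99998330e-01]]
```

Converted, -0.0365 m / 0.5 = -0.073, 0.025 m / 0.5 = 0.05.

tcp_steps:
  motion:
    - {"sx": -0.046, "sy": -0.073, "jaw": 1}
    - {"sx": -0.046, "sy": -0.073, "jaw": 1}
    - {"sz": 0.05, "jaw": 1}
    - {"sz": 0.05, "jaw": 1}
    - {"sz": 0.05, "jaw": 1}
    - {"sz": 0.05, "jaw": 1}
    - {"sz": 0.05, "jaw": 1}
    - {"jaw": 1}

```text
clock: 9.92
eef_pos: [0.5688, -0.1468, 0.193]
orientation: [[-1.0, -0.003, -0.012], [-0.003, 1.0, 0.005], [0.012, 0.005, -1.0]]
contact_force: [-0.0, 1.0, -1.3]
width: 1.0
finger_force: 0.0
```

tcp_steps:
  motion:
    - {"sz": 0.04, "jaw": 1}
    - {"sz": 0.04, "jaw": 1}
    - {"jaw": 1}
    - {"jaw": 1}

```text
clock: 10.25
eef_pos: [0.5717, -0.1489, 0.1605]
orientation: [[-1.0, -0.002, -0.001], [-0.002, 1.0, 0.001], [0.001, 0.001, -1.0]]
contact_force: [-0.3, 0.2, 0.1]
width: 1.001
finger_force: 0.0
```

Converted, 0.025 m / 0.5 = 0.05, 0.022 m / 0.5 = 0.044.

tcp_steps:
  motion:
    - {"sx": -0.002, "sy": -0.006, "sz": 0.05, "jaw": 1}
    - {"sx": -0.002, "sy": -0.002, "sz": 0.044, "jaw": 1}
    - {"jaw": 1}
    - {"jaw": 0.3}
    - {"jaw": 0.3}
    - {"jaw": 0.3}
    - {"jaw": 0.27}
    - {"jaw": 0.24}

```text
clock: 10.92
eef_pos: [0.5747, -0.1545, 0.115]
orientation: [[-1.0, -0.0, 0.002], [-0.0, 1.0, -0.001], [-0.002, -0.001, -1.0]]
contact_force: [0.2, 0.3, -0.5]
width: 0.3
finger_force: 0.0
```

tcp_steps:
  motion:
    - {"jaw": 0.22}
    - {"jaw": 0.2}
    - {"jaw": 0.18}
    - {"jaw": 0.15}
    - {"jaw": 0.1}
    - {"jaw": 0.05}
    - {"jaw": 0.05}
    - {"jaw": 0.05}

```text
clock: 11.58
eef_pos: [0.5742, -0.1549, 0.1143]
orientation: [[-1.0, 0.0, 0.001], [0.0, 1.0, -0.002], [-0.001, -0.002, -1.0]]
contact_force: [-0.9, -2.6, 5.6]
width: 0.171
finger_force: 59.3
```

tcp_steps:
  motion:
    - {"jaw": 0.05}
    - {"jaw": 0.05}
    - {"jaw": 0.05}
    - {"jaw": 0.05}
    - {"jaw": 0.05}
    - {"jaw": 0.05}
    - {"jaw": 0.05}
    - {"jaw": 0.05}

```text
clock: 12.25
eef_pos: [0.5742, -0.1549, 0.1142]
orientation: [[-1.0, 0.0, 0.001], [0.0, 1.0, -0.001], [-0.001, -0.001, -1.0]]
contact_force: [-1.2, -3.1, 6.0]
width: 0.176
finger_force: 59.3
```

```bash
python3 - <<'E'
from h import *
w=arm.capture('wrist');s=arm.capture('scene')
s=cv2.resize(s[200:300,240:400],(640,400),interpolation=cv2.INTER_CUBIC)
o=np.vstack([w[100:340],s[:340]]);cv2.imwrite('pics/w3.png',cv2.convertScaleAbs(o[:,:,::-1],alpha=1.6))
E
```

```text
(no output)
```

View pics/w3.png

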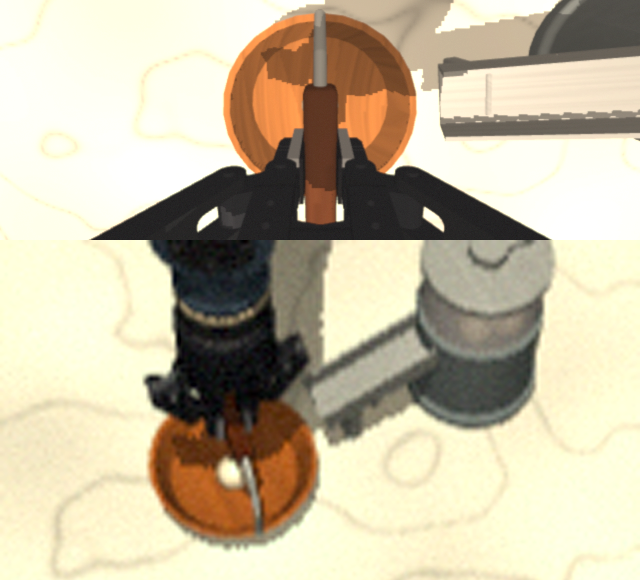

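The bar is gripped squarely and the ball lies in the dish's middle at (232,472) in the scene half. I'll lift gently.

tcp_steps:
  motion:
    - {"sz": -0.004, "jaw": 0.05}
    - {"sz": -0.008, "jaw": 0.05}
    - {"sz": -0.012, "jaw": 0.05}
    - {"sz": -0.016, "jaw": 0.05}
    - {"sz": -0.016, "jaw": 0.05}
    - {"sz": -0.016, "jaw": 0.05}
    - {"sz": -0.016, "jaw": 0.05}
    - {"sz": -0.016, "jaw": 0.05}

```text
clock: 13.02
eef_pos: [0.5741, -0.1543, 0.1666]
orientation: [[-1.0, -0.0, 0.001], [-0.0, 1.0, -0.0], [-0.001, -0.0, -1.0]]
contact_force: [-0.2, -0.2, -2.2]
width: 0.176
finger_force: 58.5
```

tcp_steps:
  motion:
    - {"sz": -0.016, "jaw": 0.05}
    - {"sz": -0.016, "jaw": 0.05}
    - {"sz": -0.016, "jaw": 0.05}
    - {"sz": -0.016, "jaw": 0.05}
    - {"sz": -0.016, "jaw": 0.05}
    - {"sz": -0.012, "jaw": 0.05}
    - {"sz": -0.008, "jaw": 0.05}
    - {"sz": -0.004, "jaw": 0.05}

```text
clock: 13.68
eef_pos: [0.5742, -0.1544, 0.2183]
orientation: [[-1.0, -0.0, 0.001], [-0.0, 1.0, -0.0], [-0.001, -0.0, -1.0]]
contact_force: [0.3, -0.6, -3.8]
width: 0.171
finger_force: 58.5
```

tcp_steps:
  motion:
    - {"jaw": 0.05}
    - {"jaw": 0.05}
    - {"jaw": 0.05}
    - {"jaw": 0.05}
    - {"jaw": 0.05}
    - {"jaw": 0.05}
    - {"jaw": 0.05}
    - {"jaw": 0.05}

```text
clock: 14.35
eef_pos: [0.5738, -0.1542, 0.2172]
orientation: [[-1.0, -0.0, -0.0], [-0.0, 1.0, 0.0], [0.0, 0.0, -1.0]]
contact_force: [0.3, -0.2, -3.1]
width: 0.171
finger_force: 58.5
```

Converted, 0.06 rad / 3.1416 = 0.0191.

tcp_steps:
  motion:
    - {"turn": 0.0064, "jaw": 0.05}
    - {"turn": 0.0127, "jaw": 0.05}
    - {"turn": 0.0191, "jaw": 0.05}
    - {"turn": 0.0191, "jaw": 0.05}
    - {"turn": 0.0191, "jaw": 0.05}
    - {"turn": 0.0191, "jaw": 0.05}
    - {"turn": 0.0191, "jaw": 0.05}
    - {"turn": 0.0191, "jaw": 0.05}

```text
clock: 15.02
eef_pos: [0.5739, -0.1543, 0.2174]
orientation: [[-0.912, 0.411, 0.0], [0.411, 0.912, -0.0], [-0.0, -0.0, -1.0]]
contact_force: [-0.3, -0.4, -4.2]
width: 0.175
finger_force: 58.5
```

tcp_steps:
  motion:
    - {"turn": 0.0191, "jaw": 0.05}
    - {"turn": 0.0191, "jaw": 0.05}
    - {"turn": 0.0191, "jaw": 0.05}
    - {"turn": 0.0191, "jaw": 0.05}
    - {"turn": 0.0191, "jaw": 0.05}
    - {"turn": 0.0191, "jaw": 0.05}
    - {"turn": 0.0191, "jaw": 0.05}
    - {"turn": 0.0191, "jaw": 0.05}

```text
clock: 15.68
eef_pos: [0.5739, -0.1543, 0.2173]
orientation: [[-0.619, 0.786, 0.0], [0.786, 0.619, -0.0], [-0.0, 0.0, -1.0]]
contact_force: [0.4, 0.2, -3.5]
width: 0.17
finger_force: 58.5
```

tcp_steps:
  motion:
    - {"turn": 0.0191, "jaw": 0.05}
    - {"turn": 0.0191, "jaw": 0.05}
    - {"turn": 0.0191, "jaw": 0.05}
    - {"turn": 0.0191, "jaw": 0.05}
    - {"turn": 0.0191, "jaw": 0.05}
    - {"turn": 0.0191, "jaw": 0.05}
    - {"turn": 0.0191, "jaw": 0.05}
    - {"turn": 0.0159, "jaw": 0.05}

```text
clock: 16.35
eef_pos: [0.5739, -0.1542, 0.2173]
orientation: [[-0.196, 0.981, 0.0], [0.981, 0.196, 0.0], [-0.0, 0.0, -1.0]]
contact_force: [-0.4, -0.2, -4.2]
width: 0.176
finger_force: 58.5
```

tcp_steps:
  motion:
    - {"turn": 0.0127, "jaw": 0.05}
    - {"turn": 0.0064, "jaw": 0.05}
    - {"jaw": 0.05}
    - {"jaw": 0.05}
    - {"jaw": 0.05}
    - {"jaw": 0.05}
    - {"jaw": 0.05}
    - {"jaw": 0.05}

```text
clock: 17.02
eef_pos: [0.5739, -0.1543, 0.2173]
orientation: [[-0.141, 0.99, 0.0], [0.99, 0.141, -0.0], [-0.0, 0.0, -1.0]]
contact_force: [0.0, -0.2, -3.8]
width: 0.173
finger_force: 58.5
```

```bash
python3 - <<'E'
from h import *
w=arm.capture('wrist');s=arm.capture('scene');t=arm.capture('top')
import pickle;pickle.dump(arm.camera_model('wrist'),open('w4.pkl','wb'))
s=cv2.resize(s[170:290,240:400],(400,300),interpolation=cv2.INTER_CUBIC)
t=cv2.resize(t[130:250,235:395],(400,300),interpolation=cv2.INTER_CUBIC)
o=np.zeros((600,800,3),np.uint8);o[:300,:400]=s;o[:300,400:]=t;o[300:,:640]=w[:300]
cv2.imwrite('pics/f.png',cv2.convertScaleAbs(o[:,:,::-1],alpha=1.6))
E
```

```text
(no output)
```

View pics/f.png

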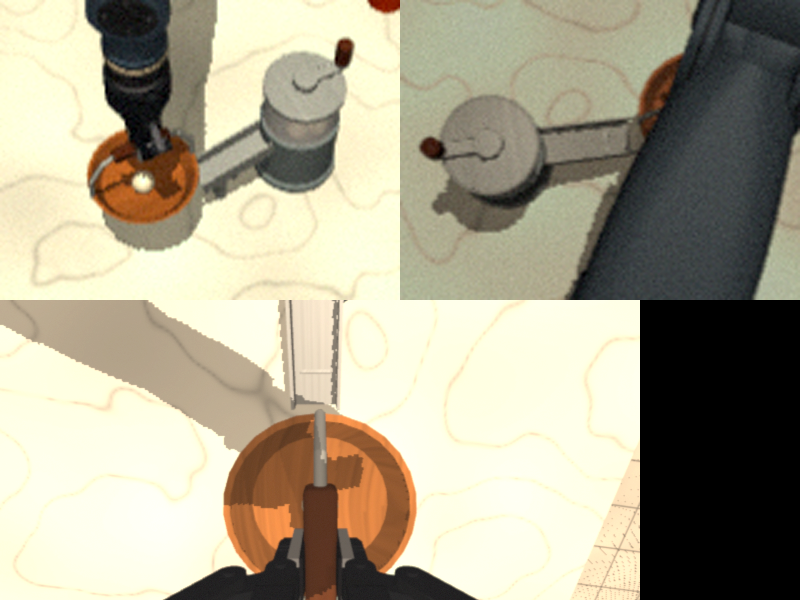

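The wrist view shows the bar at column 320 in line with the chute, whose walls run near columns 290–340. The scene view shows the ball in the dish's middle at (143,182), with the dish level and clear of everything. The crank is at its stop.

```bash
python3 -c "
from station import arm
print(arm.hand_in())"
```

```text
the job is handed in; nothing more can be done
None
```

The job is handed in, but no verdict came back: the crank is at its stop and the sweet lies in the middle of the dish. The dish is held level about 10 cm up with its bar in line with the chute, and the jar, tumbler and lemon bowl were not touched.

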